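Bring a solenoid module to hover over its pocket

ROBOT

A 6-joint arm with a two-finger parallel gripper is mounted at the origin on the work surface. World frame = base frame: x ahead of the robot, y to its left, z up, the work surface at z = 0. Lengths are in m, angles in rad, forces in N, time in s.
With the tool pointing down it reaches from about 0.375 to 0.975 m from the base axis. Payload 3.8 kg.
Tool frame: the origin (TCP) lies midway between the tips of the shut fingers; the grasp point (between the pads) lies 19 mm behind it; z points along the fingers, y is the line along which they close (so a half turn about z gives the same grasp; the last joint's range is limited). The gripper opens to 85 mm and grips with 20 to 120 N. Pads are 22 mm wide; open, the fingers measure 114 mm over their backs; the gripper's body (76 mm by 85 mm) begins 54 mm behind the grasp point. The pads swing forward as they close: fully open they stand 13 mm farther back than shut.
Start: joints at [-1.386, 0.264, 1.604, -0, 1.274, -0.037], TCP at [0.148, -0.658, 0.231] pointing down, gripper open.
Joint ranges: [-2.63, 2.63], [-0.94, 2.18], [0.31, 2.57], [-1.31, 4.45], [0, 2.66], [-2.55, 2.55]. Speed limits (rad/s): [2.57, 2.57, 3.14, 3.14, 3.14, 3.14].

INTERFACE

Orientations are given as a rotation vector (axis times angle).
In Python, from cell import robot gives the robot as it stands.
- The arm moves only by the tool step_arm, never from a script. Its argument "steps" is a list of rows, each a list of 2 entries, a list of its own where there are three numbers: the shift along the tool's x, y, z scaled (see below), then the turn, a rotation vector about the tool's x, y, z scaled (see below). A call has 1 to 12 rows; each row is the pose to reach, as a shift and turn from the pose commanded when the call began, along the tool's axes at that moment; what a row does not reach only later rows make up. The controller multiplies each number of a shift by 0.25 m and each number of a turn by 90 degrees. A row lasts 1/12 s, in which the tool goes at most 41.7 mm and 7.16 degrees, less where a joint would pass 70% of its speed; a pose out of reach is approached as far as the arm can. A call with a number of a shift or a turn outside -1 to 1 is refused whole. A call with a gripper value outside its range is refused whole. "hand" is the closure, from -1 (fully open) to 1 (shut), set as the call begins (left out, the last holds). The fingers move at their own pace and stop on an object; "squeeze" is the grip in N (left out, the last holds). Time passes only in rows, so rows that repeat a pose let the fingers close. It gives the time, the measured TCP pose, the force, the opening and the grip force at its end, in the units of the state.
- robot.sense(): the state, without advancing time (a new reading comes with each control period).
- robot.grab_frame(name): name is "side" or "top" or "wrist"; returns (picture, depth): 384x512x3 uint8, blue, green, red; 384x512 float32, m along the optical axis (not along the pixel's ray), 0 where there is no reading.
- robot.get_calibration(name): a dict with "fx", "fy", "cx", "cy" (pixels), "R" (3x3) and "t" (3): a world point X has camera coordinates R X + t. Camera axes: x right, y down, z forward; pixel columns grow to the right and rows downward; lengths in m; the calibration is good to about 2 mm. The wrist camera is an equidistant fisheye: a pixel r from the principal point sees the ray r / f radians off the axis. A picture is of the moment at which its call begins: read the wrist's pose just before it. get_calibration takes no time and is no camera call; for the wrist camera it gives the pose at the moment of the call.
- robot.sign_off(): hands the job in; it is judged then, once.
Trained networks look in the newest picture that a camera, given by its name, has taken for a name from the list of things; names that differ only in an ending like _2 or _b are one class to them, and where a whole thing is asked for, a point or a joint stands for the part that bears it (a point fixed in the world has none). Each returns a list of dicts, best first, with "confidence" (0 to 1); they miss things now and then, are a little off and sometimes report something else, mostly with a low value. They report only what shows in the picture. A call takes as long as a camera call. They do not tell look-alikes from the thing itself.
- robot.trace(thing, camera): "region" (384x512 bool, what is visible of it) and "uv" ([column, row] in pixels, amid what is visible of it).
- robot.place_of(thing, camera): "uv" ([column, row] in pixels: a listed point, or the origin of a listed thing).
The state is a dict: "clock": time; "joint_pos": joint angles; "joint_velocities": joint speeds; "joint_torque": joint torques, N m; "ee_pos": TCP position; "ee_rot": TCP orientation; "ft_force": force on the tool from outside, world axes, zero at the start; "torque": the same for the moment, N m; "gripper_width": finger opening in m; "grip_force": force on a finger pad.
Only numpy, scipy, OpenCV 4.12 (cv2) and the standard library are available. Lean on these libraries where they do the work, as an engineer would, in place of code of your own. Each camera call takes 0.05 s, during which the arm holds its last target. There are 200 camera calls.

TASK

Slide the solenoid module along its keeper tray until it is out from under the lips, lift it, and carry it over the top of the low divider to the casting that has the oblong pocket. Stop with it hovering about a centimetre above that pocket, upright, centred and turned so that its oblong foot would drop straight in, but do not lower it in or let it touch the casting or the divider. Finish while still gripping it, motionless there, so that the seal can be checked; leave the other things on the bench where they are.

Things in the scene. Friction and masses are not known exactly. Their poses are not given: they have to be found in the camera images.
- module: Loose solenoid module, about 0.3 kg, 70 mm tall: oblong aluminium foot 56 (x) x 40 (y) x 10 mm; neck 30 x 20 mm from 10 to 32 mm up; black head 44 (x) x 24 (y) mm from 32 to 70 mm up, to be gripped across its 24 mm. Origin: centre of the underside, z up. Same when turned half round. Starts with its foot captive under the tray's lips, axes along the tray's; slides freely along the tray.
- tray: Fixed aluminium keeper tray 200 (x) x 58 (y) mm. Origin: centre of its underside, z up. Floor 8 mm thick, the foot stands on it. Side walls 46 mm apart inside, 22 mm high. End stop at +x; open at -x (towards the robot). Its +x part is covered by two inward lips, 22 to 28 mm above the bench, with a 25 mm wide slot between for the neck.
- tray_exit (a point): Where the lips end: on the tray's centre line and floor, 10 mm to the -x side of the tray's origin, 8 mm above the bench. The lips run from here to the +x end; the 90 mm on the -x side have none. With the module's origin more than 28 mm past this point towards -x, it lifts out freely.
- valve_body: Target: fixed aluminium casting 120 (x) x 110 (y) x 50 mm with an oblong pocket in the centre of its flat top (bolt heads 3 mm high near the corners), and a row of five solenoids sticking out 24 mm on its -y side. Origin: centre of the underside, z up.
- valve_body_mouth (a point): Centre of the pocket's mouth, on the casting's top face, 50 mm above the bench; axes as the casting's. The pocket is 67 mm along x, 51 mm along y, 20 mm deep; the module's x goes along the pocket's x, either way round.
- pump_body: The other fixed casting: same outside as the target but with a round opening, 57 mm across. Not the target. The two castings may be in either place. Origin: centre of the underside.
- divider_top (a point): Middle of the top edge of the fixed blue perforated divider that stands between tray and castings: 360 mm long (x), 20 mm thick (y) with the thin plates hung on it, top 90 mm above the bench; x along the divider, z up.
- clutch_plate: Bystander: thin dark steel ring lying flat, 90 mm across, 6 mm thick. Origin: centre of the underside.
- hub: Bystander: turned dark steel hub standing on its 68 mm flange, 45 mm tall. Origin: centre of the underside.
- screwdriver: Bystander: screwdriver, 180 mm long, lying on the bench beside the castings, far from the divider; its length is along its x.
- divider: The same divider; origin at the middle of its underside, on the bench.
Not all that is in view belongs to the job. Leave any red look-alike of the module alone. Leave any brown look-alike of the tray alone.

How it is judged:
On the way, in this order (a step that is already met when the one before it is completed fails the run):
1. the module is slid along the tray, out from under the lips (x of module in the frame of tray below -0.036 m and z of module in the frame of tray below 0.06 m and y of module in the frame of tray between -0.03 and 0.03 m).
2. the module passes over the top of the divider (z of module in the frame of divider_top above 0 m and y of module in the frame of divider_top between -0.04 and 0.04 m and x of module in the frame of divider_top between -0.19 and 0.19 m).
At the end, for the whole second after the job is handed in: The gripper holds the module still (under 20 mm/s), the foot's underside 3 to 20 mm above the casting's top, its centre within 5 mm of the pocket's centre, its long side within 0.1 rad of the pocket's, tilted less than 0.09 rad, nothing but the fingers touching it (horizontal distance between module and valve_body_mouth below 0.005 m and z of module in the frame of valve_body_mouth between 0.003 and 0.02 m and angle between the x axis of module and the x axis of valve_body_mouth, either way round below 0.1 rad and angle between module's own z axis and vertical below 0.09 rad and contact force between module and the fingers above 0.5 N and contact force between module and valve_body below 0.05 N and linear speed of module below 0.02 m/s and angular speed of module below 0.2 rad/s); the arm keeps its last pose, push and grip.
It fails at once if the module touches the casting with the oblong pocket (contact force between module and valve_body above 0.5 N).
It fails at once if the module touches the divider (contact force between module and divider above 0.5 N).
It fails at once if the clutch plate is disturbed (distance of clutch_plate from where it was at the start of the episode above 0.015 m).
It fails at once if the hub is disturbed (distance of hub from where it was at the start of the episode above 0.015 m).
It fails at once if the screwdriver is disturbed (distance of screwdriver from where it was at the start of the episode above 0.015 m).
It also fails if it takes over 45 s, if anything falls off the work surface, if the arm or the gripper's body presses on something with over 40 N, if the wrist force passes 120 N, or if a joint passes its speed limit or range.

## Working session

There is one attempt and no reset: what is moved stays moved. The work goes in short steps, Python scripts to look and compute and a tool call to move; the robot and the scene stay as the last step left them, time stands still between calls to the robot, and variables do not carry over. Pictures are saved under pics/ and viewed, at most 10 in all, crops included, and the job is handed in when it is done.

Besides the shell and the picture viewer there is one more tool, called after "Request:" as name(argument=value, ...) on one line, values as JSON. step_arm: Moves the arm, as the interface text tells. Shifts and turns lie within -1 to 1; 1 stands for 0.25 m of shift or 90 degrees of turn. Its arguments: {"type":"object","properties":{"steps":{"type":"array"},"hand":{"type":"number"},"squeeze":{"type":"number"}},"required":["steps"]}

```bash
mkdir -p pics; ls
python3 - <<'E'
from cell import robot
import cv2,numpy as np
a,_=robot.grab_frame("top");b,_=robot.grab_frame("side")
cv2.imwrite("pics/a.png",a);cv2.imwrite("pics/b.png",b)
for n in ["module","tray","tray_exit","valve_body","valve_body_mouth","pump_body","divider_top","hub","clutch_plate","screwdriver"]:
  for c in ["top","side"]:
    print(n,c,[(np.round(d["uv"]).tolist(),round(d["confidence"],2)) for d in robot.place_of(n,c)])
s=robot.sense();print(s)
E
```

```text
pics
module top [([116.0, 139.0], 0.75), ([145.0, 179.0], 0.72), ([278.0, 163.0], 0.65)]
module side [([132.0, 314.0], 0.87), ([201.0, 289.0], 0.6)]
tray top [([134.0, 195.0], 0.77), ([149.0, 288.0], 0.72)]
tray side [([222.0, 304.0], 0.9), ([330.0, 304.0], 0.55)]
tray_exit top [([132.0, 201.0], 0.94), ([146.0, 290.0], 0.75)]
tray_exit side [([225.0, 301.0], 0.64), ([332.0, 306.0], 0.58)]
valve_body top [([282.0, 167.0], 0.9)]
valve_body side [([223.0, 179.0], 0.75)]
valve_body_mouth top [([280.0, 161.0], 0.81), ([144.0, 183.0], 0.72), ([371.0, 203.0], 0.58)]
valve_body_mouth side [([225.0, 168.0], 0.83), ([224.0, 302.0], 0.56)]
pump_body top [([311.0, 229.0], 0.61)]
pump_body side [([290.0, 170.0], 0.65)]
divider_top top [([211.0, 205.0], 0.94)]
divider_top side [([253.0, 210.0], 0.74)]
hub top [([173.0, 129.0], 0.73)]
hub side [([251.0, 232.0], 0.72), ([159.0, 248.0], 0.61)]
clutch_plate top [([228.0, 120.0], 0.68)]
clutch_plate side [([167.0, 206.0], 0.68)]
screwdriver top [([372.0, 205.0], 0.8), ([131.0, 200.0], 0.74)]
screwdriver side [([275.0, 137.0], 0.57)]
{'clock': 1.1, 'joint_pos': array([-1.38592978e+00,  2.63884666e-01,  1.60402394e+00,  4.87314194e-05,
        1.27373408e+00, -3.68917638e-02]), 'joint_velocities': array([ 1.45033473e-03, -1.16190766e-03, -7.92310107e-04, -1.35017094e-04,
       -1.94425384e-05, -2.09386269e-03]), 'joint_torque': array([ 3.34489532e-04, -5.15079331e+01, -3.67733324e+01, -4.29841941e-05,
        8.65492293e-04,  2.22130090e-06]), 'ee_pos': array([ 0.14847723, -0.65843841,  0.23127711]), 'ee_rot': array([-3.12225024e+00, -3.47595656e-01, -6.71834749e-05]), 'ft_force': array([ 0.25186985, -0.33784003, -0.07604126]), 'torque': array([ 0.00194515, -0.06687677,  0.03438172]), 'grip_force': 0.0, 'gripper_width': 0.08541904951801713}
```

View pics/a.png

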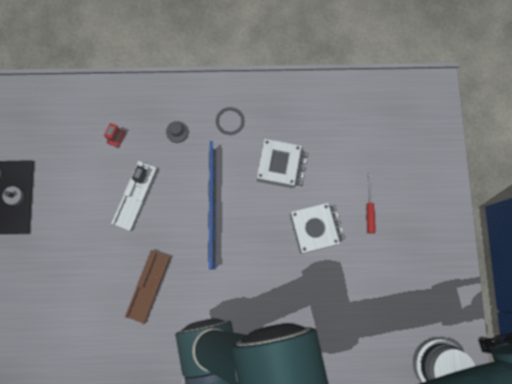

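View pics/b.png

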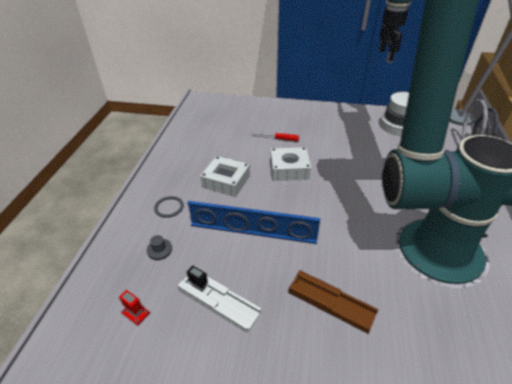

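Top view: the module candidates are the black head in the aluminium tray at (139,173) and the red look-alike at (115,135). The trays are aluminium at (135,195) and brown at (149,288). The castings are an oblong pocket at (280,162) and a round one at (316,228). I choose the black module in the aluminium tray and the casting at (280,162). Next I'll measure them and take a close crop.

```bash
cat > h.py <<'E'
from cell import robot
import cv2,numpy as np
def cloud(cam):
    im,d=robot.grab_frame(cam);K=robot.get_calibration(cam)
    v,u=np.mgrid[:384,:512]
    P=np.stack([(u-K["cx"])/K["fx"]*d,(v-K["cy"])/K["fy"]*d,d],-1)
    return im,d,(P-K["t"])@K["R"],K
def ray(K,uv,z):
    r=np.array([(uv[0]-K["cx"])/K["fx"],(uv[1]-K["cy"])/K["fy"],1])@K["R"];c=-K["t"]@K["R"]
    return c+r*(z-c[2])/r[2]
def rect(p):
    (c,s,a)=cv2.minAreaRect((p[:,:2]*1000).astype(np.float32));return np.round(c,1),np.round(s,1),round(a,2)
E
python3 - <<'E'
from h import *
im,d,X,K=cloud("top")
print("table z",np.median(X[300:340,60:110,2]),"px mm",1000*d[195,135]/K["fx"], "cam",-K["t"]@K["R"])
for n,uv in [("module",(140,175)),("tray",(135,195)),("valve_body",(281,162)),("pump_body",(316,228)),("divider",(211,205)),("hub",(177,131)),("clutch_plate",(230,121))]:
    for q in robot.trace(n,"top"):
        if np.hypot(*(q["uv"]-np.array(uv)))>25: continue
        m=q["region"]&(d>0);p=X[m];z=p[:,2]
        print(n,round(q["confidence"],2),np.round(q["uv"]),m.sum(),"z%",np.round(np.percentile(z,[2,25,50,75,98])*1000,1),"rect",rect(p))
        if n in("valve_body",): print(" top",rect(p[(z>.045)&(z<.056)]))
        if n=="module": print(" head",rect(p[z>.068]),np.median(z))
for n in ("tray_exit","valve_body_mouth","divider_top","module","tray"):
    z={"tray_exit":.008,"valve_body_mouth":.05,"divider_top":.09,"module":.008,"tray":0}[n]
    for q in robot.place_of(n,"top"): print(n,round(q["confidence"],2),ray(K,q["uv"],z).round(4))
x=cv2.resize(np.hstack([im[120:250,80:180],im[120:250,240:340]]),None,fx=4,fy=4,interpolation=2)
cv2.imwrite("pics/c.png",x)
im,d,X,K=cloud("side")
for n in ("tray_exit","valve_body_mouth","divider_top","module","tray"):
    z={"tray_exit":.008,"valve_body_mouth":.05,"divider_top":.09,"module":.008,"tray":0}[n]
    for q in robot.place_of(n,"side"): print("side",n,round(q["confidence"],2),ray(K,q["uv"],z).round(4))
E
```

```text
table z -0.001617211978956405 px mm 2.9564278 cam [ 0.27695233 -0.05708275  1.39366571]
module 0.67 [140. 177.] 223 z% [14.5 47.  73.8 77.1 80.8] rect (array([594.8, 230.9]), array([26.6, 50.5]), 66.12)
 head (array([597.5, 228.8]), array([25.6, 44. ]), 72.18) 0.0737719299765666
valve_body 0.75 [284. 165.] 1900 z% [-0.1 30.4 45.6 49.2 53.7] rect (array([ 635.1, -188.8]), array([140.8, 139.4]), 77.51)
 top (array([ 629.7, -174.3]), array([110. , 122.6]), 77.43)
pump_body 0.89 [318. 227.] 2008 z% [-1.9 31.6 46.7 49.5 53.8] rect (array([ 441. , -284.3]), array([130.3, 144.2]), 12.39)
divider 0.76 [214. 208.] 956 z% [ 1.3 19.4 76.7 88.2 93.2] rect (array([512.4,  22.9]), array([ 18.9, 373.6]), 88.98)
hub 0.96 [172. 133.] 352 z% [ 6.5 10.7 14.5 41.  48.5] rect (array([739.4, 128.5]), array([62.6, 62.6]), 8.46)
clutch_plate 0.51 [218. 118.] 198 z% [-1.6  3.2  4.9  6.8 11. ] rect (array([774.3, -32. ]), array([85.7, 82. ]), 88.8)
tray_exit 0.92 [0.2621 0.2073 0.008 ]
tray_exit 0.8 [0.5445 0.2594 0.008 ]
valve_body_mouth 0.85 [ 0.6316 -0.1784  0.05  ]
divider_top 0.71 [0.4993 0.0146 0.09  ]
divider_top 0.52 [ 0.4948 -0.4206  0.09  ]
divider_top 0.34 [ 0.4341 -0.2499  0.09  ]
module 0.76 [0.5962 0.2306 0.008 ]
module 0.72 [0.7396 0.3135 0.008 ]
module 0.28 [ 0.4401 -0.263   0.008 ]
module 0.27 [0.5092 0.0221 0.008 ]
tray 0.91 [0.2812 0.2134 0.    ]
tray 0.85 [0.551  0.2542 0.    ]
side tray_exit 0.88 [0.2788 0.2264 0.008 ]
side tray_exit 0.7 [0.5321 0.2574 0.008 ]
side valve_body_mouth 0.68 [ 0.6336 -0.1826  0.05  ]
side divider_top 0.59 [0.5092 0.0284 0.09  ]
side module 0.92 [0.6058 0.2333 0.008 ]
side module 0.76 [0.7329 0.3176 0.008 ]
side tray 0.95 [0.5401 0.2503 0.    ]
side tray 0.82 [0.2804 0.2158 0.    ]
```

View pics/c.png

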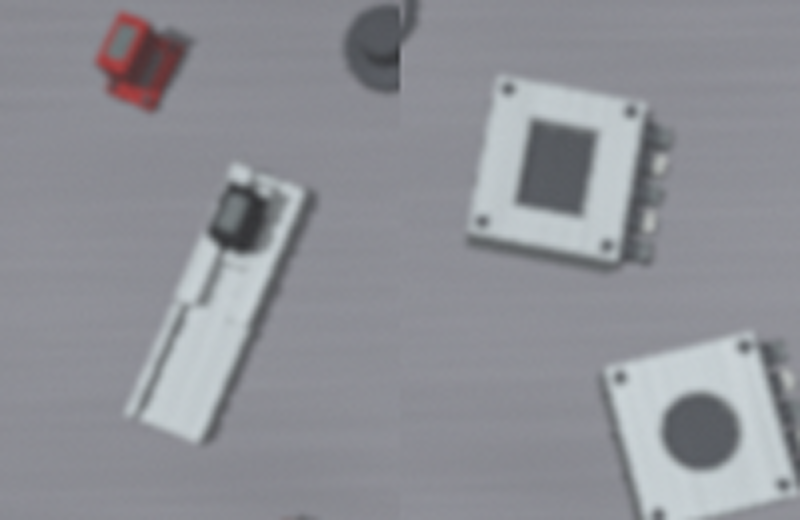

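The close crop confirms both choices: the black head is in the aluminium tray near its far end (crop 238,215), and the casting with the rectangular pocket is at crop (558,165). I'll go over the casting first for a wrist look, then on to the tray.

Request:
step_arm(steps=[[[0.1, -0.07, 0], [0, 0, 0]], [[0.2, -0.14, 0], [0, 0, 0]], [[0.3, -0.21, 0], [0, 0, 0]], [[0.4, -0.28, 0], [0, 0, 0]], [[0.5, -0.35, 0], [0, 0, 0]], [[0.6, -0.41, 0], [0, 0, 0]], [[0.7, -0.48, 0], [0, 0, 0]], [[0.8, -0.54, 0], [0, 0, 0]], [[0.9, -0.61, 0], [0, 0, 0]], [[1, -0.68, 0], [0, 0, 0]]], hand=-1)

```text
clock: 2.88
ee_pos: [0.3558, -0.4366, 0.2315]
ee_rot: [3.122, 0.347, 0.0]
ft_force: [0.5, -0.5, 0.2]
gripper_width: 0.0854
grip_force: 0.0
```

Request:
step_arm(steps=[[[0.1, -0.07, 0], [0, 0, -0.04]], [[0.2, -0.14, 0], [0, 0, -0.1]], [[0.3, -0.21, 0], [0, 0, -0.16]], [[0.4, -0.28, 0], [0, 0, -0.22]], [[0.5, -0.35, 0], [0, 0, -0.28]], [[0.6, -0.41, 0], [0, 0, -0.35]], [[0.7, -0.48, 0], [0, 0, -0.42]], [[0.8, -0.54, 0], [0, 0, -0.49]], [[0.9, -0.61, 0], [0, 0, -0.56]], [[1, -0.68, 0], [0, 0, -0.63]], [[1, -0.68, 0], [0, 0, -0.7]], [[1, -0.68, 0], [0, 0, -0.75]]])

```text
clock: 3.88
ee_pos: [0.5627, -0.2151, 0.2312]
ee_rot: [-2.394, -2.034, -0.0]
ft_force: [0.2, -0.5, 0.2]
gripper_width: 0.0852
grip_force: 0.0
```

```bash
cat >> h.py <<'E'
from scipy.spatial.transform import Rotation as Ro
def wk(uv,K,inv=False):
    th=np.hypot(uv[0]-K["cx"],uv[1]-K["cy"])/K["fx"];ph=np.arctan2(uv[1]-K["cy"],uv[0]-K["cx"])
    return np.array([np.sin(th)*np.cos(ph),np.sin(th)*np.sin(ph),np.cos(th)])
def wray(K,uv,z):
    r=wk(uv,K)@K["R"];c=-K["t"]@K["R"];return c+r*(z-c[2])/r[2]
def wcloud():
    s=robot.sense();K=robot.get_calibration("wrist");im,d=robot.grab_frame("wrist")
    v,u=np.mgrid[:384,:512];dx=u-K["cx"];dy=v-K["cy"];r=np.hypot(dx,dy)+1e-9;th=r/K["fx"];t=np.tan(np.minimum(th,1.5))
    return im,d,(np.stack([d*t*dx/r,d*t*dy/r,d],-1)-K["t"])@K["R"],K
def plan(p,yaw):
    s=robot.sense();R=Ro.from_rotvec(s["ee_rot"]);y=np.deg2rad(yaw)
    G=Ro.from_matrix(np.array([[np.cos(y),np.sin(y),0],[np.sin(y),-np.cos(y),0],[0,0,-1]]))
    print("shift/.25",(R.inv().apply(np.array(p)-s["ee_pos"])/.25).round(3),"turn/90",((R.inv()*G).as_rotvec()/np.pi*2).round(3))
def st():
    s=robot.sense();R=Ro.from_rotvec(s["ee_rot"]).as_matrix()
    print("t",s["clock"],"p",s["ee_pos"].round(4),"yaw",np.rad2deg(np.arctan2(R[1,0],R[0,0])).round(2),"z",R[:,2].round(4),"q",s["joint_pos"].round(2),"F",s["ft_force"].round(1),"w",s["gripper_width"].round(4),"g",round(s["grip_force"],1))
E
python3 - <<'E'
from h import *
st()
im,d,X,K=wcloud();cv2.imwrite("pics/d.png",im);np.save("w1.npy",X);print("cam",(-K["t"]@K["R"]).round(3),"axis",K["R"][2].round(3),K["fx"])
for n,z in (("valve_body_mouth",.05),("divider_top",.09)):
    for q in robot.place_of(n,"wrist"): print(n,round(q["confidence"],2),q["uv"],wray(K,q["uv"],z).round(4))
plan((0.58,0.235,0.22),158)
E
```

```text
Traceback (most recent call last):
  File "h.py", line 29, in st
    print("t",s["clock"],"p",s["ee_pos"].round(4),"yaw",np.rad2deg(np.arctan2(R[1,0],R[0,0])).round(2),"z",R[:,2].round(4),"q",s["joint_pos"].round(2),"F",s["ft_force"].round(1),"w",s["gripper_width"].round(4),"g",round(s["grip_force"],1))
                                                                                                                                                                                      ^^^^^^^^^^^^^^^^^^^^^^^^
AttributeError: 'float' object has no attribute 'round'
```

```bash
sed -i 's/s\["gripper_width"\].round(4)/round(s["gripper_width"],4)/' h.py
python3 - <<'E'
from h import *
st()
im,d,X,K=wcloud();cv2.imwrite("pics/d.png",im);np.save("w1.npy",X);print("cam",(-K["t"]@K["R"]).round(3),"axis",K["R"][2].round(3),K["fx"])
for n,z in (("valve_body_mouth",.05),("divider_top",.09)):
    for q in robot.place_of(n,"wrist"): print(n,round(q["confidence"],2),q["uv"],wray(K,q["uv"],z).round(4))
plan((0.58,0.235,0.22),158)
E
```

```text
t 3.8833 p [ 0.5627 -0.2151  0.2312] yaw 80.68 z [ 2.e-04  1.e-04 -1.e+00] q [-0.41  0.13  1.77  0.    1.25 -0.24] F [ 0.2 -0.5  0.2] w 0.0852 g 0.0
cam [ 0.576 -0.133  0.374] axis [-0.053 -0.318 -0.947] 297.3186396354542
valve_body_mouth 0.86 [314.8, 116.3] [ 0.6322 -0.1691  0.05  ]
shift/.25 [ 1.792 -0.237  0.045] turn/90 [-0.    -0.    -0.865]
```

View pics/d.png

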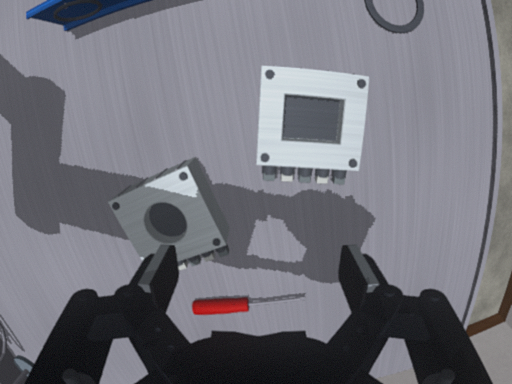

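The wrist view shows the target casting unobstructed, with its oblong pocket at (313,118) and the round-hole casting at (168,221). I'll fit the top face, pocket and bolt heads from this view.

Run:
```python
from h import *
im=cv2.imread("pics/d.png");X=np.load("w1.npy");K=robot.get_calibration("wrist")
g=cv2.cvtColor(im,cv2.COLOR_BGR2GRAY)
def fit(mask,z):
    cs,_=cv2.findContours(mask.astype(np.uint8),cv2.RETR_EXTERNAL,cv2.CHAIN_APPROX_NONE)
    c=max(cs,key=cv2.contourArea)[:,0];return rect(np.array([wray(K,q,z) for q in c.astype(float)]))
def box(a,b,c,d):
    m=np.zeros(g.shape,bool);m[b:d,a:c]=1;return m
m=box(275,88,352,150)&(g<130);print("pocket",fit(m,.05))
m2=box(245,55,380,168)&(g>150);print("bright top",fit(m2,.05))
m3=box(245,50,380,175)&(abs(X[...,2]-.05)<.008);print("depth top",m3.sum(),rect(X[m3]),np.median(X[m3][:,2]))
print([wray(K,q,.053).round(4) for q in [(269.5,74.5),(361,83),(265,157),(352.5,163)]],np.mean([wray(K,q,.053) for q in [(269.5,74.5),(361,83),(265,157),(352.5,163)]],0))
```

```text
pocket (array([ 629., -174.]), array([50.4, 66.4]), 77.17)
bright top (array([ 629.4, -173.8]), array([112. , 122.3]), 77.12)
depth top 7705 (array([ 630.4, -171.4]), array([112.3, 120.6]), 77.75) 0.04970952964847938
[array([ 0.5899, -0.1189,  0.053 ]), array([ 0.6885, -0.1408,  0.053 ]), array([ 0.57 , -0.207,  0.053]), array([ 0.6682, -0.23  ,  0.053 ])] [ 0.62912149 -0.17417605  0.053     ]
```

Request:
step_arm(steps=[[[0.1, -0.01, 0], [0, 0, 0]], [[0.2, -0.03, 0], [0, 0, -0.05]], [[0.3, -0.04, 0], [0, 0, -0.1]], [[0.4, -0.05, 0], [0, 0, -0.15]], [[0.5, -0.06, 0], [0, 0, -0.2]], [[0.6, -0.08, 0], [0, 0, -0.25]], [[0.7, -0.09, 0], [0, 0, -0.3]], [[0.8, -0.1, 0], [0, 0, -0.35]], [[0.9, -0.12, 0], [0, 0, -0.4]], [[0.9, -0.12, 0], [0, 0, -0.43]]])

```text
clock: 4.87
ee_pos: [0.5699, 0.0134, 0.2315]
ee_rot: [-1.592, -2.707, -0.003]
ft_force: [-1.1, -1.0, -0.4]
gripper_width: 0.0853
grip_force: 0.0
```

Run:
```python
from h import *
st()
plan((0.56,0.17,0.23),158)
```

```text
t 4.8667 p [0.5699 0.0134 0.2315] yaw 119.08 z [ 2.0e-04  2.3e-03 -1.0e+00] q [-0.02  0.07  1.83  0.    1.24 -0.53] F [-1.1 -1.  -0.4] w 0.0853 g 0.0
shift/.25 [0.566 0.27  0.007] turn/90 [ 0.001 -0.001 -0.432]
```

Request:
step_arm(steps=[[[0.08, 0.08, 0], [0, 0, -0.05]], [[0.15, 0.16, 0], [0, 0, -0.1]], [[0.22, 0.24, 0], [0, 0, -0.15]], [[0.29, 0.32, 0], [0, 0, -0.2]], [[0.36, 0.4, 0], [0, 0, -0.25]], [[0.43, 0.48, 0], [0, 0, -0.3]], [[0.5, 0.56, 0], [0, 0, -0.35]], [[0.52, 0.6, 0], [0, 0, -0.4]], [[0.52, 0.6, 0], [0, 0, -0.43]], [[0.52, 0.6, 0], [0, 0, -0.43]]])

```text
clock: 5.7
ee_pos: [0.6388, 0.1967, 0.231]
ee_rot: [-0.611, -3.081, 0.0]
ft_force: [-0.3, 0.4, -0.6]
gripper_width: 0.0852
grip_force: 0.0
```

Run:
```python
from h import *
st()
im,d,X,K=wcloud();cv2.imwrite("pics/e.png",im);np.savez("w2.npz",X=X,**{k:np.array(v) for k,v in K.items() if k in("fx","cx","cy","R","t")})
for n,z in (("module",.008),("tray_exit",.008),("tray",0)):
    for q in robot.place_of(n,"wrist"): print(n,round(q["confidence"],2),np.round(q["uv"]),wray(K,q["uv"],z).round(4))
for q in robot.trace("module","wrist"):
    p=X[q["region"]&(d>0)];print(q["confidence"],q["uv"],rect(p),"head",(p[:,2]>.07).sum(),rect(p[p[:,2]>.07]),np.percentile(p[:,2],90))
```

```text
t 5.7 p [0.6388 0.1967 0.231 ] yaw 157.58 z [-3.e-04 -1.e-04 -1.e+00] q [ 0.26  0.25  1.62 -0.    1.27 -0.92] F [-0.3  0.4 -0.6] w 0.0852 g 0.0
module 0.6 [359. 185.] [0.7231 0.3082 0.008 ]
module 0.55 [271. 116.] [0.5954 0.2315 0.008 ]
module 0.41 [ 67. 128.] [ 0.4874 -0.0356  0.008 ]
module 0.21 [243. 239.] [0.7364 0.1335 0.008 ]
tray_exit 0.64 [272.  64.] [0.5359 0.2568 0.008 ]
tray 0.73 [269.  72.] [0.5437 0.2504 0.    ]
0.83 [368.1, 191.6] (array([727.7, 317.8]), array([45.7, 55.7]), 65.77) head 228 (array([726.9, 315.7]), array([22.2, 40.5]), 65.6) 0.07018834434779249
0.64 [275.1, 119.9] (array([601.7, 232.8]), array([28.8, 62.6]), 68.05) head 1005 (array([597.1, 232.5]), array([23. , 43.5]), 67.74) 0.07889582257931321
```

View pics/e.png

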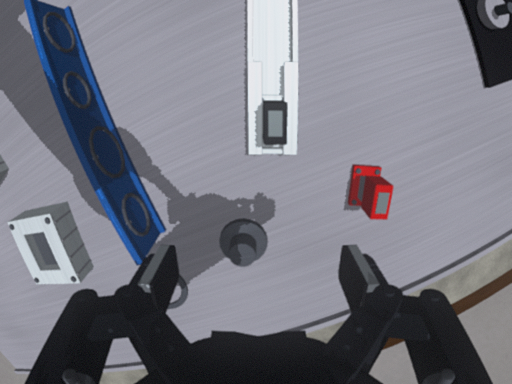

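The wrist view shows the black module at (274,122) in the aluminium tray, with the red look-alike at (370,192) and the hub at (243,240) clear of it. Head centre is (0.597, 0.2325), long axis −22.3°, fitted size 23×43.5 mm, all matching the description.

Run:
```python
from h import *
plan((0.597,0.2325,0.040),157.75)
```

```text
shift/.25 [0.21  0.073 0.766] turn/90 [-0.     0.    -0.003]
```

Request:
step_arm(steps=[[[0.07, 0.02, 0], [0, 0, 0]], [[0.14, 0.05, 0.06], [0, 0, 0]], [[0.21, 0.073, 0.16], [0, 0, 0]], [[0.21, 0.073, 0.27], [0, 0, 0]], [[0.21, 0.073, 0.38], [0, 0, 0]], [[0.21, 0.073, 0.48], [0, 0, 0]], [[0.21, 0.073, 0.57], [0, 0, 0]], [[0.21, 0.073, 0.65], [0, 0, 0]], [[0.21, 0.073, 0.71], [0, 0, 0]], [[0.21, 0.073, 0.75], [0, 0, 0]], [[0.21, 0.073, 0.766], [0, 0, 0]], [[0.21, 0.073, 0.766], [0, 0, 0]]])

```text
clock: 6.95
ee_pos: [0.5961, 0.233, 0.039]
ee_rot: [-0.611, -3.08, 0.001]
ft_force: [0.9, 0.2, 0.2]
gripper_width: 0.0854
grip_force: 0.0
```

Run:
```python
from h import *
st();plan((0.597,0.2325,0.040),157.75)
im,_=robot.grab_frame("wrist");cv2.imwrite("pics/f.png",im)
```

```text
t 6.95 p [0.5961 0.233  0.039 ] yaw 157.58 z [-1.7e-03 -4.0e-04 -1.0e+00] q [ 0.33  0.38  1.84  0.    0.93 -0.85] F [0.9 0.2 0.2] w 0.0854 g 0.0
shift/.25 [-0.004 -0.001 -0.004] turn/90 [-0.001 -0.001 -0.002]
```

View pics/f.png

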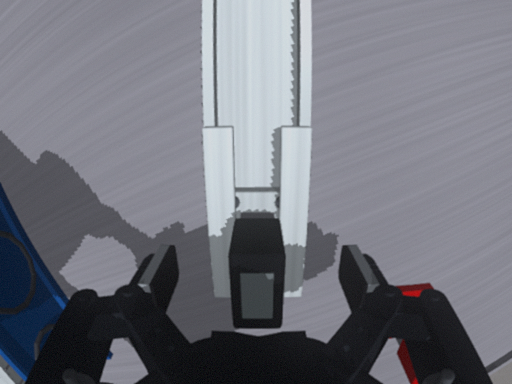

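The head at (258,290) is centred between the open pads and the tray axis is vertical in the picture, so I can close.

Request:
step_arm(steps=[[[0, 0, 0], [0, 0, 0]], [[0, 0, 0], [0, 0, 0]], [[0, 0, 0], [0, 0, 0]], [[0, 0, 0], [0, 0, 0]], [[0, 0, 0], [0, 0, 0]], [[0, 0, 0], [0, 0, 0]], [[0, 0, 0], [0, 0, 0]], [[0, 0, 0], [0, 0, 0]], [[0, 0, 0], [0, 0, 0]], [[0, 0, 0], [0, 0, 0]]], hand=1, squeeze=60)

```text
clock: 7.83
ee_pos: [0.5973, 0.2332, 0.0404]
ee_rot: [0.61, 3.081, 0.0]
ft_force: [-1.8, -1.5, 5.4]
gripper_width: 0.0237
grip_force: 62.8
```

Run:
```python
from h import *
st()
R=Ro.from_euler("z",-22.2,degrees=True)
im,d,X,K=wcloud()
for n,z in (("tray_exit",.008),("tray",0)):
    for q in robot.place_of(n,"wrist"): print(n,round(q["confidence"],2),np.round(q["uv"]),wray(K,q["uv"],z).round(4))
# lip ends seen at ~(220,127),(295,127), z=.028 ; rim edges for direction
for uv in [(205,127),(233,127),(282,127),(311,127)]: print(uv,wray(K,uv,.028).round(4))
for uv in [(204,20),(311,20)]: print(uv,wray(K,uv,.022).round(4))
```

```text
t 7.8333 p [0.5973 0.2332 0.0404] yaw 157.61 z [ 5.e-04 -0.e+00 -1.e+00] q [ 0.33  0.38  1.84 -0.    0.93 -0.85] F [-1.8 -1.5  5.4] w 0.0237 g 62.8
tray_exit 0.7 [259. 118.] [0.5349 0.2592 0.008 ]
tray 0.78 [255. 136.] [0.5447 0.2526 0.    ]
(205, 127) [0.5261 0.2321 0.028 ]
(233, 127) [0.532  0.2457 0.028 ]
(282, 127) [0.5418 0.2693 0.028 ]
(311, 127) [0.5474 0.2836 0.028 ]
(204, 20) [0.4716 0.2536 0.022 ]
(311, 20) [0.4934 0.3062 0.022 ]
```

Grasped: 23.7 mm opening, 63 N. The module is on the tray's centre line, 65 mm inside the exit, so I'll slide it 112 mm along tool +x with a 1 mm relief lift.

Request:
step_arm(steps=[[[0.01, 0, -0.004], [0, 0, 0]], [[0.04, 0, -0.005], [0, 0, 0]], [[0.09, 0, -0.005], [0, 0, 0]], [[0.14, 0, -0.005], [0, 0, 0]], [[0.19, 0, -0.005], [0, 0, 0]], [[0.24, 0, -0.005], [0, 0, 0]], [[0.29, 0, -0.005], [0, 0, 0]], [[0.34, 0, -0.005], [0, 0, 0]], [[0.39, 0, -0.005], [0, 0, 0]], [[0.43, 0, -0.005], [0, 0, 0]], [[0.45, 0, -0.005], [0, 0, 0]], [[0.45, 0, -0.005], [0, 0, 0]]])

```text
clock: 8.98
ee_pos: [0.4915, 0.2765, 0.0409]
ee_rot: [-0.608, -3.081, 0.001]
ft_force: [-0.2, 0.2, -3.5]
gripper_width: 0.0233
grip_force: 62.0
```

Run:
```python
from h import *
st()
p=robot.sense()["ee_pos"]-np.array([.5368,.2577,0]);print("past exit along tray x",p[0]*.926-p[1]*.378)
im,_=robot.grab_frame("wrist");cv2.imwrite("pics/g.png",im)
plan((0.4936,.2764,0.19),157.6)
```

```text
t 8.9833 p [0.4915 0.2765 0.0409] yaw 157.68 z [-8.e-04 -2.e-04 -1.e+00] q [ 0.47  0.25  2.01  0.    0.89 -0.71] F [-0.2  0.2 -3.5] w 0.0233 g 62.0
past exit along tray x -0.04901939706589177
shift/.25 [-0.004  0.002 -0.596] turn/90 [0.    0.    0.001]
```

View pics/g.png

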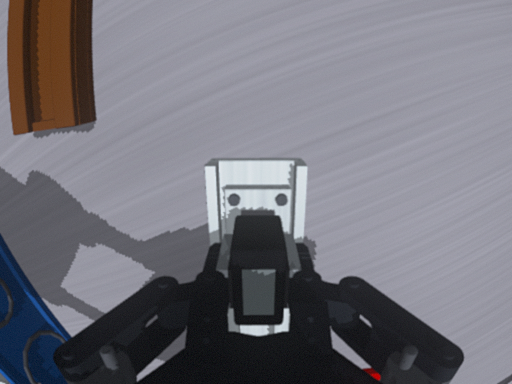

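The module foot is in the open part of the tray with its bolts visible at (234,199) and (281,199), and it is hanging free at −3.5 N. Lifting it.

Request:
step_arm(steps=[[[0, 0, -0.03], [0, 0, 0]], [[0, 0, -0.08], [0, 0, 0]], [[0, 0, -0.15], [0, 0, 0]], [[0, 0, -0.23], [0, 0, 0]], [[0, 0, -0.31], [0, 0, 0]], [[0, 0, -0.39], [0, 0, 0]], [[0, 0, -0.47], [0, 0, 0]], [[0, 0, -0.54], [0, 0, 0]], [[0, 0, -0.58], [0, 0, 0]], [[0, 0, -0.6], [0, 0, 0]], [[0, 0, -0.6], [0, 0, 0]]])

```text
clock: 9.95
ee_pos: [0.4942, 0.2763, 0.1931]
ee_rot: [0.61, 3.079, 0.003]
ft_force: [-0.1, -0.3, -3.1]
gripper_width: 0.0234
grip_force: 62.0
```

Run:
```python
from h import *
st();plan((0.629,-.174,0.19),167.2)
```

```text
t 9.95 p [0.4942 0.2763 0.1931] yaw 157.58 z [ 0.0031  0.0015 -1.    ] q [ 0.47  0.08  1.89 -0.    1.17 -0.71] F [-0.1 -0.3 -3.1] w 0.0234 g 62.0
shift/.25 [-1.185 -1.46   0.011] turn/90 [ 0.002  0.002 -0.107]
```

Request:
step_arm(steps=[[[-0.02, -0.03, 0], [0, 0, 0]], [[-0.07, -0.08, 0], [0, 0, 0]], [[-0.13, -0.15, 0], [0, 0, 0]], [[-0.19, -0.23, 0], [0, 0, 0]], [[-0.25, -0.31, 0], [0, 0, 0]], [[-0.32, -0.39, 0], [0, 0, 0]], [[-0.38, -0.47, 0], [0, 0, 0]], [[-0.44, -0.55, 0], [0, 0, 0]], [[-0.5, -0.62, 0], [0, 0, 0]], [[-0.55, -0.68, 0], [0, 0, 0]], [[-0.59, -0.73, 0], [0, 0, 0]]])

```text
clock: 10.87
ee_pos: [0.5589, 0.0487, 0.1889]
ee_rot: [-0.611, -3.078, 0.002]
ft_force: [1.0, 0.1, -3.2]
gripper_width: 0.0234
grip_force: 61.9
```

Request:
step_arm(steps=[[[-0.04, -0.05, 0], [0, 0, 0]], [[-0.1, -0.12, 0], [0, 0, -0.01]], [[-0.16, -0.2, 0], [0, 0, -0.02]], [[-0.23, -0.28, 0], [0, 0, -0.03]], [[-0.29, -0.36, 0], [0, 0, -0.04]], [[-0.36, -0.44, 0], [0, 0, -0.06]], [[-0.42, -0.52, 0], [0, 0, -0.08]], [[-0.48, -0.6, 0], [0, 0, -0.1]], [[-0.54, -0.67, 0], [0, 0, -0.106]], [[-0.58, -0.71, 0], [0, 0, -0.106]], [[-0.59, -0.73, 0], [0, 0, -0.106]], [[-0.59, -0.73, 0], [0, 0, -0.106]]])

```text
clock: 11.87
ee_pos: [0.6259, -0.1749, 0.1896]
ee_rot: [-0.355, -3.119, -0.001]
ft_force: [-1.2, 0.4, -3.2]
gripper_width: 0.0233
grip_force: 61.9
```

Run:
```python
from h import *
st();plan((0.629,-.174,0.10),167.2)
im,d,X,K=wcloud();cv2.imwrite("pics/i.png",im)
m=np.zeros((384,512),bool);m[190:345,200:320]=1
z=X[...,2]
print("head top z",np.percentile(z[250:315,245:275],[10,50,90]))
t=robot.sense()["ee_pos"]
for n in ("module",):
    for q in robot.trace(n,"wrist"):
        p=X[q["region"]&(d>0)];h=p[p[:,2]>np.percentile(p[:,2],95)-.008];print(q["confidence"],q["uv"],np.percentile(p[:,2],[5,50,95]),rect(h),(h[:,2]).mean())
```

```text
t 11.8667 p [ 0.6259 -0.1749  0.1896] yaw 167.03 z [-2.4e-03  7.0e-04 -1.0e+00] q [-0.31  0.25  1.7  -0.    1.19 -1.66] F [-1.2  0.4 -3.2] w 0.0233 g 61.9
shift/.25 [-0.012  0.006  0.358] turn/90 [ 0.    -0.002 -0.002]
head top z [0.22659151 0.22748844 0.22827299]
0.56 [257.1, 246.7] [0.16622006 0.22517731 0.22804641] (array([ 626.2, -175. ]), array([24.1, 45.8]), 76.86) 0.22681981752115363
0.34 [39.3, 102.8] [0.01086062 0.02053355 0.02552653] (array([ 464.4, -435.7]), array([22.1, 89.8]), 86.39) 0.022841112349793333
```

View pics/i.png

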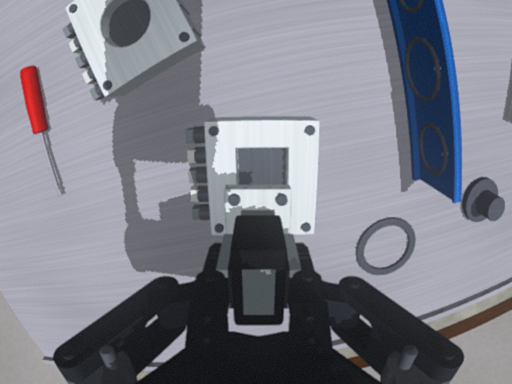

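The module hangs upright over the target casting, with the pocket visible at (262,165) just ahead of the foot. The head centre coincides with the TCP, and its origin is 32 mm below the TCP. I'll descend part way and re-measure.

Request:
step_arm(steps=[[[-0.01, 0.003, 0.03], [0, 0, 0]], [[-0.012, 0.006, 0.08], [0, 0, 0]], [[-0.012, 0.006, 0.13], [0, 0, 0]], [[-0.012, 0.006, 0.18], [0, 0, 0]], [[-0.012, 0.006, 0.23], [0, 0, 0]], [[-0.012, 0.006, 0.27], [0, 0, 0]], [[-0.012, 0.006, 0.29], [0, 0, 0]], [[-0.012, 0.006, 0.3], [0, 0, 0]], [[-0.012, 0.006, 0.3], [0, 0, 0]], [[-0.012, 0.006, 0.3], [0, 0, 0]], [[-0.012, 0.006, 0.3], [0, 0, 0]]])

```text
clock: 12.88
ee_pos: [0.6307, -0.1733, 0.117]
ee_rot: [0.352, 3.12, -0.001]
ft_force: [0.4, -0.6, -3.6]
gripper_width: 0.0235
grip_force: 61.9
```

Run:
```python
from h import *
st();plan((0.629,-.174,0.0935),167.2)
im,d,X,K=wcloud();z=X[...,2]
q=robot.trace("module","wrist")[0];p=X[q["region"]&(d>0)];h=p[p[:,2]>np.percentile(p[:,2],95)-.008];print("head",q["uv"],rect(h),np.median(h[:,2]))
yx=np.deg2rad(-12.85);a=np.array([np.cos(yx),np.sin(yx)]);n=np.array([-a[1],a[0]])
m=(abs(z-.05)<.006)&(np.hypot(X[...,0]-.629,X[...,1]+.174)<.1)
r=(X[m][:,:2]-[.629,-.174]);u,v=r@a,r@n
print("casting top z",np.median(X[m][:,2]),"u",np.percentile(u,[.5,99.5]),"v",np.percentile(v,[.5,99.5]), "expect ±.06/±.055",m.sum())
for s in robot.place_of("valve_body_mouth","wrist")[:2]: print(s["confidence"],s["uv"],wray(K,s["uv"],.05).round(4))
for s in (robot.place_of("module","wrist")[:2]): print("mod",s["confidence"],s["uv"],wray(K,s["uv"],.0775).round(4))
```

```text
t 12.8833 p [ 0.6307 -0.1733  0.117 ] yaw 167.14 z [ 1.7e-03 -6.0e-04 -1.0e+00] q [-0.31  0.31  1.76 -0.    1.07 -1.65] F [ 0.4 -0.6 -3.6] w 0.0235 g 61.9
shift/.25 [ 0.006 -0.004  0.094] turn/90 [-0.     0.001 -0.001]
head [257.8, 249.7] (array([ 630.9, -173.4]), array([24.2, 44.9]), 77.09) 0.15453981173245984
casting top z 0.04969677503010501 u [-0.05957049  0.0570639 ] v [-0.05266954  0.0569296 ] expect ±.06/±.055 12418
0.74 [256.6, 226.1] [ 0.6485 -0.1787  0.05  ]
mod 0.95 [258.9, 224.0] [ 0.6342 -0.1737  0.0775]
mod 0.66 [258.1, 185.2] [ 0.6071 -0.168   0.0775]
```

Within about 1–2 mm of all estimates. Final descent to about 11 mm above the pocket.

Request:
step_arm(steps=[[[0.003, 0, 0.01], [0, 0, 0]], [[0.006, 0, 0.03], [0, 0, 0]], [[0.006, 0, 0.05], [0, 0, 0]], [[0.006, 0, 0.07], [0, 0, 0]], [[0.006, 0, 0.085], [0, 0, 0]], [[0.006, 0, 0.093], [0, 0, 0]], [[0.006, 0, 0.093], [0, 0, 0]], [[0.006, 0, 0.093], [0, 0, 0]], [[0.006, 0, 0.093], [0, 0, 0]], [[0.006, 0, 0.093], [0, 0, 0]], [[0.006, 0, 0.093], [0, 0, 0]], [[0.006, 0, 0.093], [0, 0, 0]]])

```text
clock: 14.08
ee_pos: [0.6287, -0.1727, 0.0932]
ee_rot: [0.352, 3.121, -0.0]
ft_force: [0.7, -0.7, -2.9]
gripper_width: 0.0231
grip_force: 61.9
```

Run:
```python
from h import *
st();plan((0.629,-.1733,0.0935),167.2)
im,d,X,K=wcloud()
cv2.imwrite("pics/j.png",cv2.resize(im[90:350,150:370],None,fx=2,fy=2))
q=robot.trace("module","wrist")[0];p=X[q["region"]&(d>0)];h=p[p[:,2]>np.percentile(p[:,2],95)-.008];print("head",rect(h),np.median(h[:,2]));st()
```

```text
t 14.0833 p [ 0.6287 -0.1727  0.0932] yaw 167.15 z [ 6.e-04 -2.e-04 -1.e+00] q [-0.31  0.33  1.78  0.    1.03 -1.65] F [ 0.7 -0.7 -2.9] w 0.0231 g 61.9
shift/.25 [-0.001 -0.002 -0.001] turn/90 [-0.     0.    -0.001]
head (array([ 629.1, -173. ]), array([24.3, 45.8]), 77.29) 0.13062182621504004
t 14.1833 p [ 0.6286 -0.1727  0.093 ] yaw 167.15 z [ 3.e-04 -1.e-04 -1.e+00] q [-0.31  0.33  1.78 -0.    1.03 -1.65] F [-0.1 -1.5 -3.2] w 0.0233 g 61.9
```

View pics/j.png

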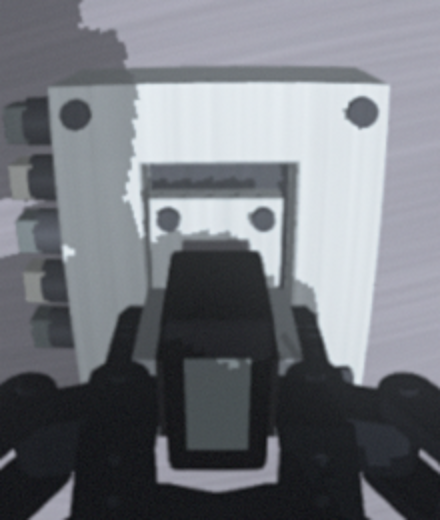

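The foot sits centred over the pocket mouth: foot edges at columns 150–285, pocket edges at 142–298. It is parallel to the pocket with about 1 mm lateral error, 11 mm up and still. Handing in.

```bash
python3 -c "
from cell import robot
print(robot.sign_off())"
```

```text
the job is handed in; nothing more can be done
None
```

I handed the job in with the solenoid module gripped and still about 11 mm above the oblong pocket, upright, aligned and within about 1–2 mm of centre by the camera measurements; the judged result was not reported back.

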